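Tip one glass blank out of the rocking four-pocket tray

TASK

Push the wide wooden knob sideways to tip the rocking four-pocket tray, so that the round flat glass blank slides out at its corner into the pan below while the other three blanks stay in their pockets; then push the tray back to level, since it stays where it is left. Push gently, touch none of the glass, and leave the tools on the bench alone.

Things in the scene. Friction and masses are not known exactly. Their poses are not given: they have to be found in the camera images.
- stand: Fixed square sheet-metal catch pan, 400 x 400 mm, rim 24 mm high, floor 4 mm thick, with a 28 mm column in its middle carrying the rocking tray. Origin: centre of its underside, on the bench; x and y along the pan's sides, z up. Place and yaw differ each time. The tray's sides and dividers are parallel to the pan's sides. The rocking centre is 75 mm above this origin.
- knob_top (a point): Centre of the flat top of the wooden knob over the middle of the tray: round, 100 mm across, 36 mm high, too wide to grip, on a 22 mm steel post that is rigid with the tray. Top 227 mm above the bench when level, 152 mm above the rocking centre; z axis along the post. Pushing the knob's side tips the tray that way; about 6 to 14 N moves it, and at both stops it turns rigid.
- tray_mid (a point): Centre of the tray's floor, top face, 82 mm above the bench when level. Bare steel tray 216 x 216 mm, 2 x 2 open pockets about 102 mm square, parted by a cross of dividers; dividers and outer walls 32 mm high, 4 mm thick. x and y along the dividers.
- mouth (a point): Middle of the mouth of the tray's +x +y pocket; the other three are alike. Each pocket's outer corner is cut off at 45 degrees, 62 mm back along each side, with no wall: an 88 mm wide mouth where a blank slides out when the tray tips to that corner. Outer walls cover only the 46 mm next to a divider, so tipping to a side instead of a corner can spill a neighbour.
- rock_x (a joint): Rocking of the tray about the stand's x axis, rad, 0 level (its start), hard stops at plus and minus 0.30; positive lowers the -y side. No spring: a stiff hinge (friction 0.45 N m) that stays where it is left, also with the glass in the tray.
- rock_y (a joint): Rocking of the tray about its y axis, rad, 0 level (its start), hard stops at plus and minus 0.30; positive lowers the +x side. Same stiff hinge. Glass starts to slide at a tilt that differs each time, about 0.30 to 0.40 rad toward the corner, more if it rubs on a wall end; both stops together give 0.42.
- disc_mid (a point): Centre of the round flat glass blank, the one to tip out: 60 mm across, 16 mm thick, about 0.14 kg. z axis up when it lies flat. It starts flat in one of the four pockets, which one varies.
- square_mid (a point): Centre of the square glass blank, 52 x 52 x 20 mm, in another pocket. Stays in its pocket; it may slide about inside.
- oblong_mid (a point): Centre of the oblong glass bar, 66 x 34 x 24 mm, in another pocket. Stays in its pocket; it may slide about inside.
- stepped_mid (a point): Middle of the stepped glass block, a 60 x 44 x 12 mm plate with a 24 x 44 x 16 mm raised bar across it (28 mm high in all), in another pocket. Stays in its pocket; it may slide about inside.
- disc: The same round blank; origin at the centre of its underside.
- square: The same square blank; origin at the centre of its underside.
- oblong: The same oblong bar; origin at the centre of its underside.
- stepped: The same stepped block; origin at the centre of its underside.
- pot: Bystander: open steel water pot, 110 mm across, 100 mm high, loose on the bench to the robot's right. Origin: centre of its underside.
- paddle: Bystander: dark wooden paddle, about 230 mm long, lying on the bench to the robot's left. Origin on its underside, near the joint of handle and blade.
- jacks: Bystander: pair of steel glassblower's jacks (large tweezers), 220 mm long, lying on the bench to the robot's right. Origin on its underside, mid-length.
Mind the look-alikes: they are no part of the job. Leave any blue or pink look-alike of the stepped alone. What is shaped like the square but pink is not meant.

How it is judged:
By the outcome, as a careful person would: the job done as asked, in the order asked, and still so for the second after the job is handed in, with the robot touching nothing.
It also fails if it takes over 50 s, if anything falls off the work surface, if the arm or the gripper's body presses on something with over 40 N, if the wrist force passes 120 N, or if a joint passes its speed limit or range.

ROBOT

A 7-joint arm with a two-finger parallel gripper is mounted at the origin on the work surface. World frame = base frame: x ahead of the robot, y to its left, z up, the work surface at z = 0. Lengths are in m, angles in degrees, forces in N, time in s.
With the tool pointing down it reaches from about 0.4 to 0.875 m from the base axis. Payload 4.4 kg.
Tool frame: the origin (TCP) lies midway between the tips of the shut fingers; the grasp point (between the pads) lies 19 mm behind it; z points along the fingers, y is the direction in which the jaws open and shut (so a half turn about z gives the same grasp; the last joint's range is limited). The gripper opens to 85 mm and grips with 20 to 120 N. Pads are 22 mm wide; open, the fingers measure 114 mm over their backs; the gripper's body (76 mm by 85 mm) begins 54 mm behind the grasp point. The pads swing forward as they close: fully open they stand 13 mm farther back than shut.
Start: joints at [-76.249, 36.005, 2.206, 86.941, -1.547, 57.084, -1.146], TCP at [0.196, 0.62, 0.231] pointing down, gripper open.
Joint ranges: [-175.42, 175.42], [-21.48, 121.26], [-71.46, 75.88], [10.55, 141.38], [-63.04, 243.04], [13.31, 113.54], [-168.57, 168.57]. Speed limits (degrees/s): [147.25, 147.25, 180, 180, 180, 180, 180].

INTERFACE

Orientations are given as [roll, pitch, yaw] about the fixed x, y, z axes, in that order (R = Rz(yaw) Ry(pitch) Rx(roll)).
In Python, from workcell import status, optics, workorder gives the robot as it stands.
- The arm moves only by the tool jog_arm, never from a script. Its argument "increments" is a list of rows, each an object with "translation": the shift along the tool's x, y, z in cm, a list of three; "spin": the turn about the tool's z in rad. A call has 1 to 8 rows; each row shifts and turns the commanded pose from where the row before left it, along the tool's axes as they then stand; what a row does not reach is not made up. A row lasts 1/8 s, in which the tool goes at most 62.5 mm and 10.7 degrees, less where a joint would pass 70% of its speed; a pose out of reach is approached as far as the arm can. A call with a gripper value outside its range is refused whole. "gripper" is the opening, from 0 (shut) to 1 (fully open), set as the call begins (left out, the last holds). The fingers move at their own pace and stop on an object; "force" is the grip in N (left out, the last holds). Time passes only in rows, so rows that do not move let the fingers close. It gives the time, the measured TCP pose, the force and the opening at its end, in the units of the state.
- status.observe(): the state, without advancing time (a new reading comes with each control period).
- optics.camera(name): name is "side" or "top"; returns a dict with "pixels" (384x512x3 uint8, blue, green, red), "mtx" (3x3 intrinsics, pixels), "k1" (the pictures are not rectified: a ray, as slopes to the right and down, at radius r is drawn at 1 + k1 r^2 times it, then the intrinsics apply), "rvec" (rotation vector, rad) and "tvec" (3), from world to camera coordinates, as OpenCV has them. Camera axes: x right, y down, z forward; pixel columns grow to the right and rows downward; lengths in m; the calibration is good to about 2 mm. A picture is of the moment at which its call begins. There is no depth.
- workorder.finish_job(): hands the job in, once; it reports no verdict.
The state is a dict: "time_s": time; "q": joint angles; "joint_velocities": joint speeds; "effort": joint torques, N m; "eef_pos": TCP position; "eef_rot": TCP orientation; "contact_force": force on the tool from outside, world axes, zero at the start; "wrist_torque": the same for the moment, N m; "opening": finger opening in m.
Only numpy, scipy, OpenCV 4.12 (cv2) and the standard library are available. Lean on these libraries where they do the work, as an engineer would, in place of code of your own. Each camera call takes 0.05 s, during which the arm holds its last target.

## Working session

There is one attempt and no reset: what is moved stays moved. The work goes in short steps, Python scripts to look and compute and a tool call to move; the robot and the scene stay as the last step left them, time stands still between calls to the robot, and variables do not carry over. Pictures are saved under pics/ and viewed, and the job is handed in when it is done.

Besides the shell and the picture viewer there is one more tool, called after "Emit:" as name([rows], argument=value, ...), one row to a line, values as JSON. jog_arm: Moves the arm, as the interface text tells. Its arguments: {"type":"object","properties":{"increments":{"type":"array","items":{"type":"object","properties":{"translation":{"type":"array","items":{"type":"number"}},"spin":{"type":"number"}}}},"gripper":{"type":"number"},"force":{"type":"number"}},"required":["increments"]}

```bash
mkdir -p pics; ls
python3 - <<'E'
from workcell import status, optics
import cv2
s=status.observe(); print(s)
for n in("top","side"):
    c=optics.camera(n); cv2.imwrite(f"pics/{n}0.png",c["pixels"]); print(n,c["mtx"],c["k1"],c["rvec"],c["tvec"])
E
```

```text
pics
{'time_s': 0.0, 'q': array([-76.24773911,  36.05834756,   2.20268716,  86.99661679,
        -1.55012077,  57.08453686,  -1.14458092]), 'joint_velocities': array([-0.00184872,  0.04827811,  0.05854136,  0.05928674, -0.03425333,
        0.06056059,  0.0674757 ]), 'effort': array([ 5.69843687e-04, -5.63416278e+01,  1.22662123e+00, -1.93442041e+01,
        1.11153806e-02,  1.06804314e-02, -1.80678632e-05]), 'eef_pos': array([0.19546767, 0.61924724, 0.23039211]), 'eef_rot': array([-1.79890139e+02, -1.11468595e-03,  1.62477191e+02]), 'contact_force': array([ 0.10410994, -0.21751464, -0.3719988 ]), 'wrist_torque': array([-0.06747587,  0.00070748,  0.00767458]), 'opening': 0.08599465769551978}
top [[365.14778213   0.         256.56043624]
 [  0.         365.14778213 193.7462575 ]
 [  0.           0.           1.        ]] 0.00996954350204841 [ 2.1415626  -2.14745119  0.15329857] [0.01403696 0.54068781 1.24891626]
side [[468.85430094   0.         258.1973503 ]
 [  0.         468.85430094 191.85209238]
 [  0.           0.           1.        ]] -0.18656805026844267 [ 2.29200347 -0.1723773   0.0608957 ] [-0.54453079  0.16882725  1.549497  ]
```

View pics/top0.png

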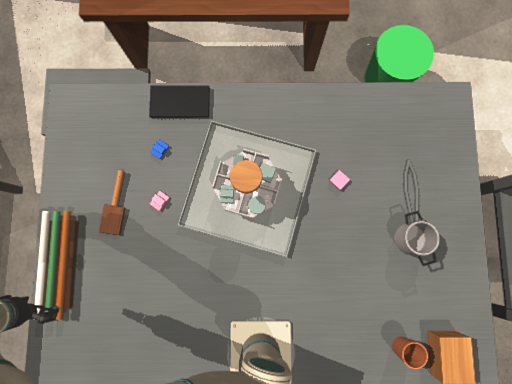

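View pics/side0.png

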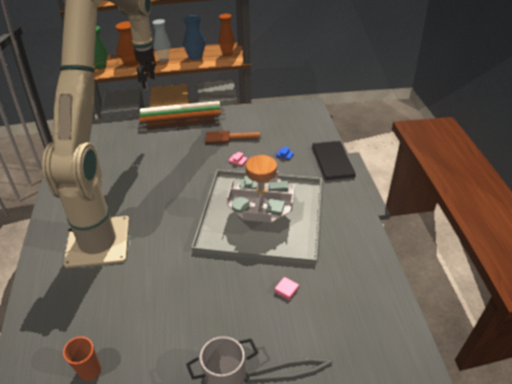

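The top view shows the pan, with corners at about (211,122), (317,151), (290,255) and (179,225), and the knob at (246,176). I'll enlarge both views.

```bash
cat > h.py <<'E'
import numpy as np, cv2
from workcell import status, optics
def cam(n): 
    c=optics.camera(n); c["R"]=cv2.Rodrigues(np.array(c["rvec"]))[0]; c["t"]=np.array(c["tvec"]).ravel(); return c
def dist(c): return np.array([c["k1"],0,0,0,0.])
def proj(c,P): return cv2.projectPoints(np.array(P,float).reshape(-1,3),c["R"],c["t"],c["mtx"],dist(c))[0].reshape(-1,2)
def onz(c,uv,z):
    n=cv2.undistortPoints(np.array(uv,float).reshape(-1,1,2),c["mtx"],dist(c)).reshape(-1,2)
    d=np.c_[n,np.ones(len(n))]@c["R"]; o=-c["R"].T@c["t"]
    return o+d*((z-o[2])/d[:,2])[:,None]
def crop(c,x,y,w,h,f,name):
    im=c["pixels"][y:y+h,x:x+w]; cv2.imwrite(name,cv2.resize(im,None,fx=f,fy=f,interpolation=cv2.INTER_CUBIC))
E
python3 - <<'E'
from h import *
c=cam("top"); crop(c,170,115,155,145,4,"pics/t1.png"); 
print("pan",onz(c,[(211,122),(317,151),(290,255),(179,225)],0.024).round(3)); print("knob",onz(c,[(246,176)],.227))
c=cam("side"); crop(c,185,145,150,125,5,"pics/s1.png"); print("knob",onz(c,[(261.5,163)],.227))
E
```

```text
pan [[ 0.81   0.179  0.024]
 [ 0.699 -0.207  0.024]
 [ 0.327 -0.103  0.024]
 [ 0.432  0.286  0.024]]
knob [[0.56768293 0.04391953 0.227     ]]
knob [[0.57064123 0.04766334 0.227     ]]
```

View pics/t1.png

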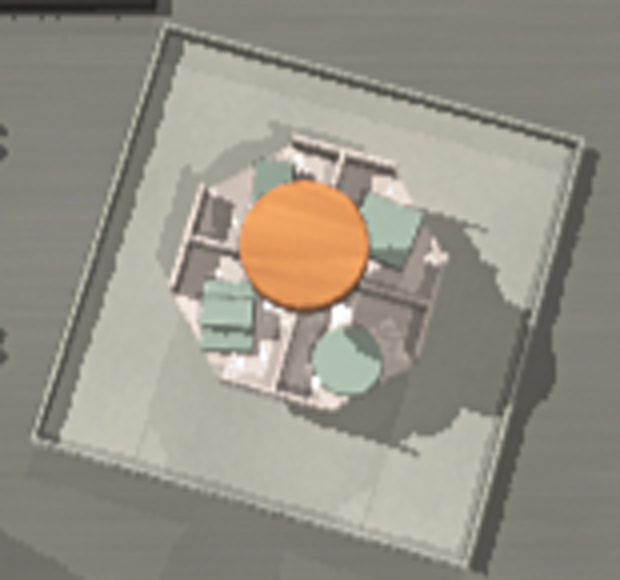

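View pics/s1.png

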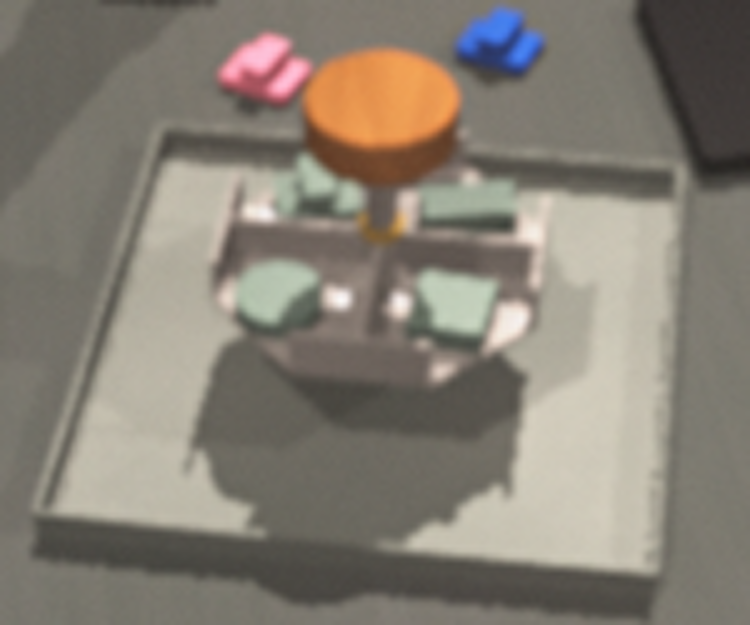

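The round blank is at top px (257,205), in the pocket facing the robot's right and front. The square is at (267,172), the oblong at (238,160) and the stepped block at (227,193). The blue and pink pieces on the bench are look-alikes. Next I'll fit the pan's pose and the knob's position together from both cameras.

Run:
```python
from h import *
c=cam("top"); s=cam("side")
pt=np.array([(166,25),(583,142),(472,568),(36,437)])/4+[170,115]
ps=np.array([(160,125),(688,160),(660,572),(35,517)])/5+[185,145]
print(onz(c,pt,.024).round(4)); print(onz(s,ps,.024).round(4))
from scipy.optimize import least_squares
k=np.array([246+.0,176.2])
def model(p,h=.2):
    a=p[2]; R=np.array([[np.cos(a),-np.sin(a)],[np.sin(a),np.cos(a)]])
    Q=np.array([(1,1),(1,-1),(-1,-1),(-1,1)])*.2
    return np.c_[Q@R.T+p[:2],np.full(4,.024)]
Pt=model([.567,.039,-.27]);print(Pt)
for cs in [[(c,pt)],[(s,ps[[0,1,2,3]])]]:
  for perm in ([0,1,2,3],[3,0,1,2],[1,2,3,0]):
    r=least_squares(lambda p:np.concatenate([(proj(q,model(p))[perm]-u).ravel() for q,u in cs]),[.567,.039,-.27])
    print(perm,r.x.round(4),np.degrees(r.x[2]).round(2),r.cost.round(2))
# knob ellipse
for n,q in(("t",c),("s",s)):
    hsv=cv2.cvtColor(q["pixels"],cv2.COLOR_BGR2HSV); m=cv2.inRange(hsv,(8,120,190 if n=="s" else 120),(20,255,255))
    N,l,st,ce=cv2.connectedComponentsWithStats(m)
    g=[(st[i].tolist(),ce[i].round(2)) for i in range(1,N) if st[i][4]>200]; print(n,g)
    th=np.linspace(0,2*np.pi,200)
    for ctr in [(.568,.041),(.57,.044)]:
        e=proj(q,np.c_[ctr[0]+.05*np.cos(th),ctr[1]+.05*np.sin(th),np.full(200,.227)]); print(ctr,e.mean(0),e.min(0),e.max(0))
```

```text
[[ 0.8129  0.1776  0.024 ]
 [ 0.7011 -0.2027  0.024 ]
 [ 0.3202 -0.0963  0.024 ]
 [ 0.435   0.2865  0.024 ]]
[[ 0.4333  0.2881  0.024 ]
 [ 0.8215  0.1837  0.024 ]
 [ 0.7063 -0.204   0.024 ]
 [ 0.3219 -0.0977  0.024 ]]
[[ 0.81310047  0.17840789  0.024     ]
 [ 0.70640789 -0.20710047  0.024     ]
 [ 0.32089953 -0.10040789  0.024     ]
 [ 0.42759211  0.28510047  0.024     ]]
[0, 1, 2, 3] [ 0.5675  0.0412 -0.2827] -16.2 1.97
[3, 0, 1, 2] [ 0.5675  0.0412 -1.8535] -106.2 1.97
[1, 2, 3, 0] [0.5675 0.0412 1.2881] 73.8 1.97
[0, 1, 2, 3] [0.5702 0.0422 1.2917] 74.01 1.01
[3, 0, 1, 2] [ 0.5702  0.0422 -0.2791] -15.99 1.01
[1, 2, 3, 0] [0.5702 0.0422 2.8625] 164.01 1.01
t [([79, 0, 270, 15, 3751], array([216.28,   6.92])), ([230, 160, 32, 33, 813], array([245.62, 175.83])), ([100, 170, 23, 64, 645], array([112.5 , 209.59])), ([56, 211, 13, 109, 617], array([ 61.67, 262.54])), ([428, 332, 47, 52, 1947], array([452.26, 359.16])), ([393, 337, 35, 32, 593], array([411.08, 352.39]))]
(0.568, 0.041) [246.96393739 175.86593456] [230.4692018  159.79353241] [263.45986583 192.20412461]
(0.57, 0.044) [245.97532539 175.2208955 ] [229.48496573 159.15687932] [262.46671242 191.55050907]
s [([246, 155, 31, 19, 455], array([260.95, 164.16]))]
(0.568, 0.041) [261.0703549  164.48442144] [245.22678411 154.83386348] [276.76270632 174.39883761]
(0.57, 0.044) [261.55236037 163.84367727] [245.73518684 154.22539414] [277.21896805 173.72452864]
```

The pan is centred at about (0.568, 0.042) with a yaw of −16.1°, and both cameras agree to about 2 mm. The push direction toward the round blank's corner is therefore −151.1° in world axes. I'll first raise and turn the tool so the half-open fingers can cradle the knob.

Emit:
jog_arm([
  {"translation": [0,0,-0.6],"spin": 0.1793},
  {"translation": [0,0,-0.6],"spin": 0.1793},
  {"translation": [0,0,-0.6],"spin": 0.1793},
  {"translation": [0,0,-0.6],"spin": 0.1793},
  {"translation": [0,0,-0.6],"spin": 0.1793},
  {"translation": [0,0,-0.6],"spin": 0.1793},
  {"translation": [0,0,-0.6],"spin": 0.1793},
], gripper=0.66)

```text
time_s: 1.18
eef_pos: [0.1955, 0.6198, 0.2734]
eef_rot: [-180.0, 0.0, 90.2]
contact_force: [-0.3, 0.1, -1.1]
opening: 0.0561
```

Emit:
jog_arm([
  {"translation": [0,0,-0.6],"spin": 0.1793},
  {"translation": [0,0,-0.6],"spin": 0.1793},
  {"translation": [0,0,-0.6],"spin": 0.1793},
  {"translation": [0,0,-0.6],"spin": 0.1793},
  {"translation": [0,0,-0.6],"spin": 0.1793},
  {"translation": [0,0,-0.6],"spin": 0.1793},
  {"translation": [0,0,0]},
])

```text
$.increments[6]: bad value
```

Emit:
jog_arm([
  {"translation": [0,0,-0.6],"spin": 0.1793},
  {"translation": [0,0,-0.6],"spin": 0.1793},
  {"translation": [0,0,-0.6],"spin": 0.1793},
  {"translation": [0,0,-0.6],"spin": 0.1793},
  {"translation": [0,0,-0.6],"spin": 0.1793},
  {"translation": [0,0,-0.6],"spin": 0.1793},
  {"translation": [0,0,0],"spin": 0},
])

```text
time_s: 2.05
eef_pos: [0.1956, 0.6201, 0.3095]
eef_rot: [180.0, -0.0, 29.0]
contact_force: [-0.4, -0.6, 0.5]
opening: 0.0564
```

Emit:
jog_arm([
  {"translation": [0.9,4.9,0],"spin": 0},
  {"translation": [0.9,4.9,0],"spin": 0},
  {"translation": [0.9,4.9,0],"spin": 0},
  {"translation": [0.9,4.9,0],"spin": 0},
  {"translation": [0.9,4.9,0],"spin": 0},
  {"translation": [0.9,4.9,0],"spin": 0},
  {"translation": [0.9,4.9,0],"spin": 0},
])

```text
time_s: 2.92
eef_pos: [0.4174, 0.3489, 0.3092]
eef_rot: [-180.0, 0.0, 29.2]
contact_force: [1.1, -0.3, 0.1]
opening: 0.0563
```

Emit:
jog_arm([
  {"translation": [0.9,4.9,0],"spin": 0},
  {"translation": [0.9,4.9,0],"spin": 0},
  {"translation": [0.9,4.9,0],"spin": 0},
  {"translation": [0.9,4.9,0],"spin": 0},
  {"translation": [0.9,4.9,0],"spin": 0},
  {"translation": [0.9,4.9,0],"spin": 0},
  {"translation": [0,0,0],"spin": 0},
])

```text
time_s: 3.8
eef_pos: [0.608, 0.1134, 0.3092]
eef_rot: [179.8, 0.0, 28.7]
contact_force: [-0.5, 0.4, -0.2]
opening: 0.0564
```

Emit:
jog_arm([
  {"translation": [1.0,4.3,0],"spin": 0},
  {"translation": [0,0,3],"spin": 0},
  {"translation": [0,0,3],"spin": 0},
  {"translation": [0,0,0],"spin": 0},
])

```text
time_s: 4.3
eef_pos: [0.6336, 0.0876, 0.2469]
eef_rot: [-179.8, 0.3, 29.1]
contact_force: [0.5, -0.2, 0.5]
opening: 0.0564
```

Run:
```python
from h import *
c=cam("top"); s=cam("side")
crop(c,170,115,155,145,4,"pics/t2.png"); crop(s,185,85,150,125,5,"pics/s2.png")
print(status.observe()["eef_pos"])
```

```text
[0.63581775 0.08690318 0.2499448 ]
```

View pics/t2.png

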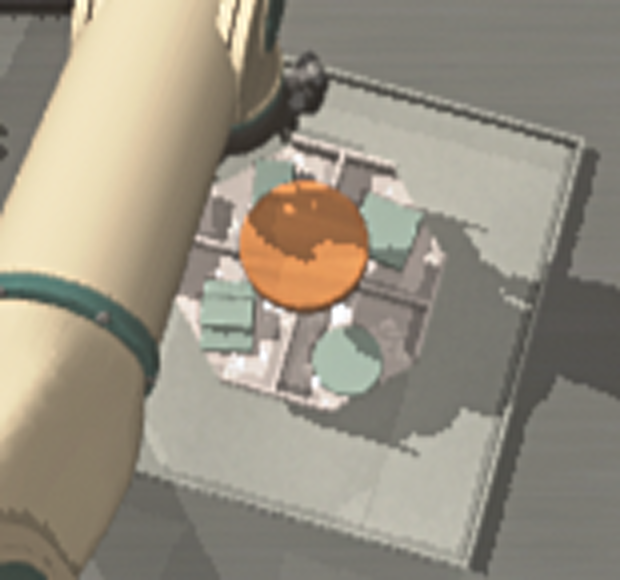

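View pics/s2.png

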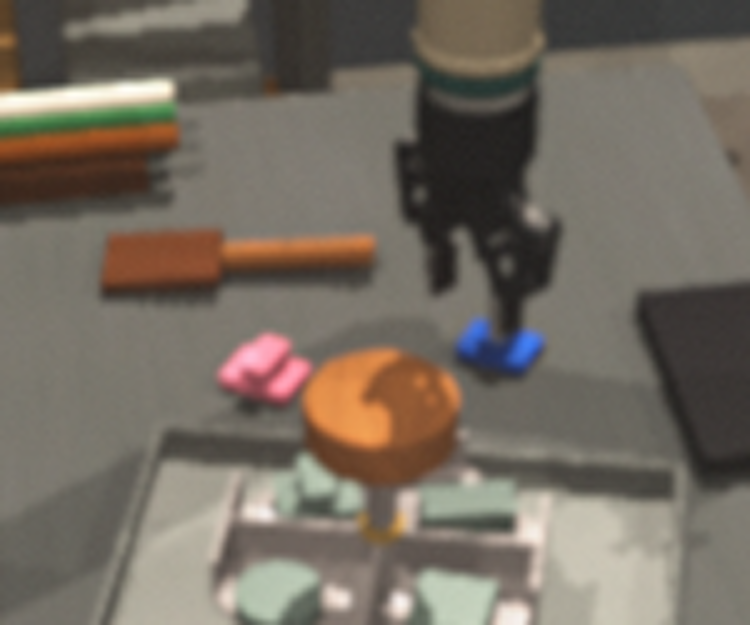

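Emit:
jog_arm([
  {"translation": [0,0.6,2.2],"spin": 0},
  {"translation": [0,0,2.2],"spin": 0},
  {"translation": [0,0,2.2],"spin": 0},
  {"translation": [0,0,0],"spin": 0},
  {"translation": [0,0,0],"spin": 0},
])

```text
time_s: 5.03
eef_pos: [0.6397, 0.081, 0.1851]
eef_rot: [179.9, -0.1, 29.0]
contact_force: [-0.4, 0.4, 0.9]
opening: 0.0564
```

Emit:
jog_arm([
  {"translation": [-0.6,0,0],"spin": 0},
  {"translation": [-0.6,0,0],"spin": 0},
  {"translation": [-0.6,0,0],"spin": 0},
  {"translation": [-0.4,0,0],"spin": 0},
  {"translation": [-0.3,0,0],"spin": 0},
  {"translation": [0,0,0],"spin": 0},
])

```text
time_s: 5.78
eef_pos: [0.6166, 0.0687, 0.1833]
eef_rot: [-180.0, 0.0, 28.9]
contact_force: [0.5, 0.3, -0.0]
opening: 0.056
```

Emit:
jog_arm([
  {"translation": [-0.25,0,0],"spin": 0},
  {"translation": [-0.25,0,0],"spin": 0},
  {"translation": [-0.25,0,0],"spin": 0},
  {"translation": [-0.25,0,0],"spin": 0},
])

```text
time_s: 6.28
eef_pos: [0.6104, 0.0655, 0.1844]
eef_rot: [179.9, -0.3, 29.0]
contact_force: [4.1, 3.6, 1.2]
opening: 0.0563
```

Emit:
jog_arm([
  {"translation": [-0.25,0,0],"spin": 0},
  {"translation": [-0.25,0,0],"spin": 0},
  {"translation": [-0.25,0,0],"spin": 0},
  {"translation": [-0.25,0,0],"spin": 0},
  {"translation": [-0.25,0,0],"spin": 0},
  {"translation": [-0.25,0,0],"spin": 0},
  {"translation": [-0.25,0,0],"spin": 0},
  {"translation": [-0.25,0,0],"spin": 0},
])

```text
time_s: 7.28
eef_pos: [0.5937, 0.0551, 0.185]
eef_rot: [179.8, -0.4, 29.0]
contact_force: [6.0, 3.0, 4.7]
opening: 0.0565
```

```bash
cat > look.py <<'E'
import sys
from h import *
k=sys.argv[1]; c=cam("top"); s=cam("side")
crop(c,175,120,150,140,4,f"pics/t{k}.png"); crop(s,195,130,140,125,5,f"pics/s{k}.png")
st=status.observe(); p=st["eef_pos"]-[.568,.042,0]; print(st["time_s"],(p*1000).round(1),"tx",1000*(p[0]*.8755+p[1]*.4833),"ty",1000*(p[0]*.4833-p[1]*.8755),st["contact_force"].round(1))
E
python3 look.py 3
```

```text
7.375 [ 25.   12.8 184.8] tx 28.037967640248926 ty 0.8705682543390589 [4.5 2.1 3.1]
```

View pics/t3.png

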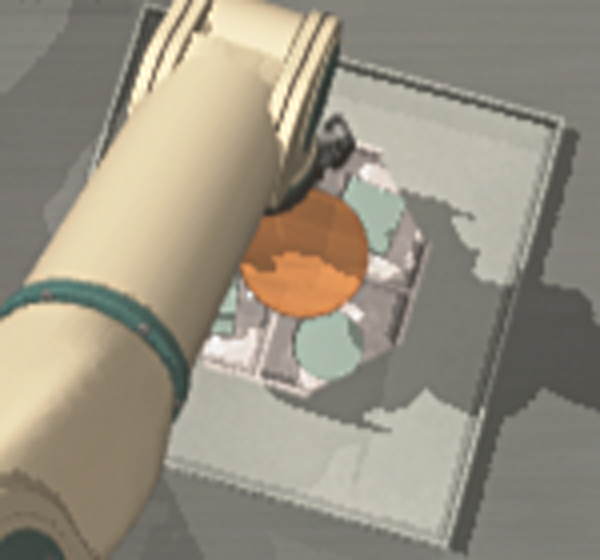

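View pics/s3.png

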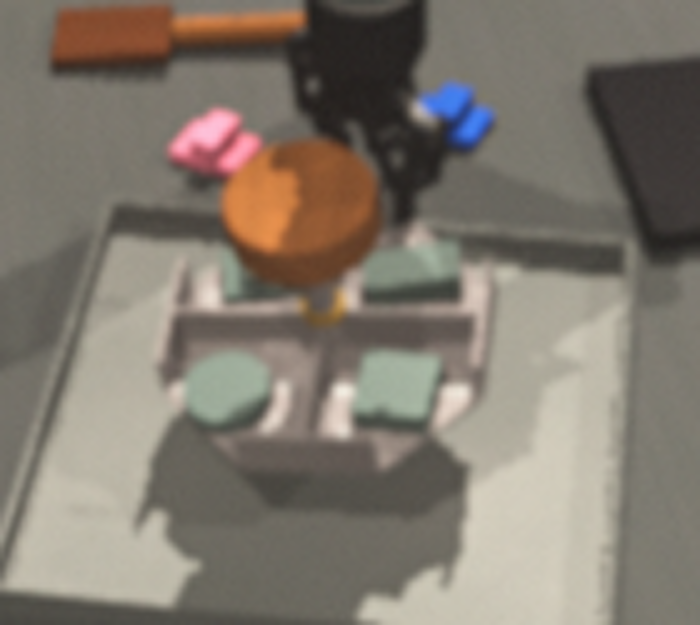

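The tray is tipping toward the disc's corner at about 5 N, and all the blanks are still in place: disc at crop (328,345), square at (372,215). I'll keep going.

Emit:
jog_arm([
  {"translation": [-0.25,0,0],"spin": 0},
  {"translation": [-0.25,0,0],"spin": 0},
  {"translation": [-0.25,0,0],"spin": 0},
  {"translation": [-0.25,0,0],"spin": 0},
  {"translation": [-0.25,0,0],"spin": 0},
  {"translation": [-0.25,0,0],"spin": 0},
])

```text
time_s: 8.12
eef_pos: [0.5776, 0.0471, 0.1835]
eef_rot: [180.0, -0.0, 28.9]
contact_force: [3.9, 2.3, 3.9]
opening: 0.0565
```

```bash
cat > tilt.py <<'E'
# estimate rock_x,rock_y from orange knob silhouette centroid (both cams)
from h import *
from scipy.optimize import least_squares
A=np.radians(-16.1); Rz=cv2.Rodrigues(np.array([0,0,A]))[0]; O=np.array([.568,.042,.075])
th=np.linspace(0,2*np.pi,72,endpoint=False)
K=np.concatenate([np.c_[.05*np.cos(th),.05*np.sin(th),np.full(72,h)] for h in(.152,.116)])
def R(rx,ry): return Rz@cv2.Rodrigues(np.array([rx,0,0.]))[0]@cv2.Rodrigues(np.array([0,ry,0.]))[0]
def hull(q,rx,ry,off=(0,0)): return cv2.convexHull(proj(q,K@R(rx,ry).T+O+np.r_[off,0]).astype(np.float32))
E
python3 look.py 4
```

```text
8.225 [  8.8   4.8 183.2] tx 10.01758045709707 ty 0.08977858321577212 [3.3 2.5 2.5]
```

View pics/t4.png

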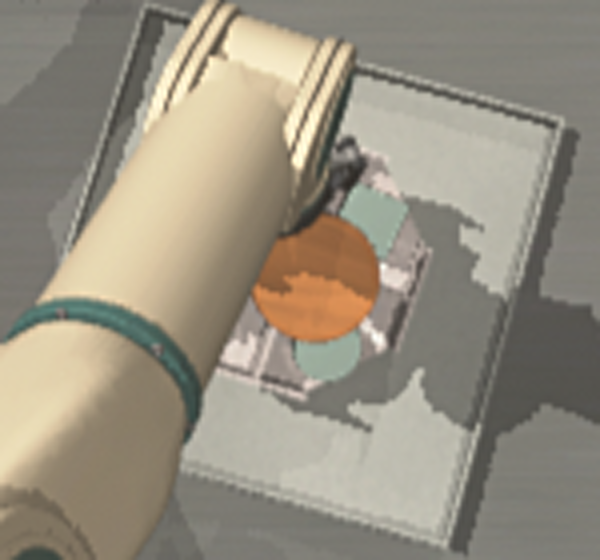

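View pics/s4.png

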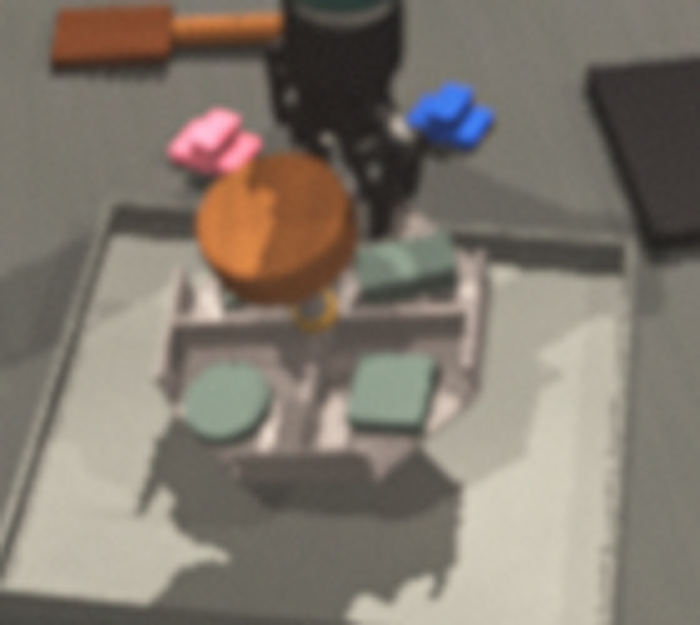

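The tilt is about 0.31 rad and the glass hasn't moved yet. I'll continue more slowly, watching the force.

Emit:
jog_arm([
  {"translation": [-0.2,0,0],"spin": 0},
  {"translation": [-0.2,0,0],"spin": 0},
  {"translation": [-0.2,0,0],"spin": 0},
  {"translation": [0,0,0],"spin": 0},
])

```text
time_s: 8.72
eef_pos: [0.5715, 0.0439, 0.183]
eef_rot: [-180.0, 0.1, 28.9]
contact_force: [2.6, 2.4, 0.7]
opening: 0.0564
```

```bash
python3 look.py 5
```

```text
8.825 [  3.6   2.  183. ] tx 4.112365807812812 ty 0.006536910245787076 [2.5 1.5 0.5]
```

View pics/s5.png

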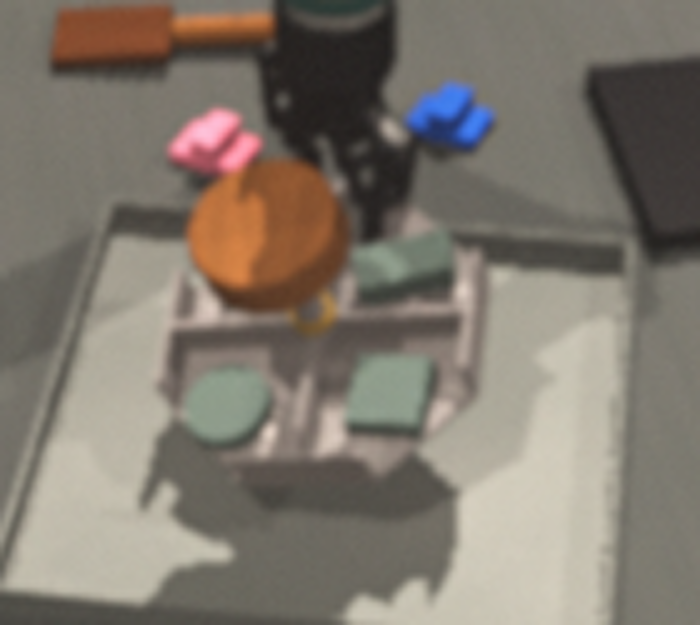

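Emit:
jog_arm([
  {"translation": [-0.15,0,0],"spin": 0},
  {"translation": [-0.15,0,0],"spin": 0},
  {"translation": [-0.1,0,0],"spin": 0},
  {"translation": [0,0,0],"spin": 0},
])

```text
time_s: 9.32
eef_pos: [0.5684, 0.0424, 0.1831]
eef_rot: [-180.0, 0.0, 28.9]
contact_force: [2.8, 2.5, -0.5]
opening: 0.0563
```

```bash
python3 look.py 6
```

```text
9.425 [  0.4   0.4 183.1] tx 0.5094492885970328 ty -0.11896213141785275 [ 2.6  2.1 -0.3]
```

View pics/s6.png

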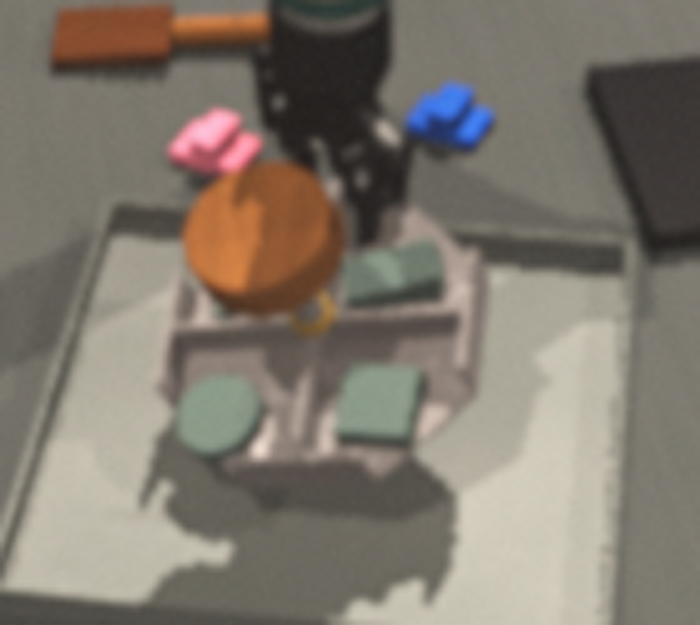

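The glass has started to slide; the disc is now at crop (218,413). I'll push a little further and wait.

Emit:
jog_arm([
  {"translation": [-0.1,0,0],"spin": 0},
  {"translation": [-0.1,0,0],"spin": 0},
  {"translation": [0,0,0],"spin": 0},
  {"translation": [0,0,0],"spin": 0},
  {"translation": [0,0,0],"spin": 0},
  {"translation": [0,0,0],"spin": 0},
])

```text
time_s: 10.18
eef_pos: [0.567, 0.0417, 0.1832]
eef_rot: [-180.0, -0.0, 28.9]
contact_force: [3.6, 3.0, -1.7]
opening: 0.0567
```

```bash
python3 look.py 7
```

```text
10.275 [ -1.1  -0.3 183.2] tx -1.1187622739647416 ty -0.2277888452702498 [ 4.   3.3 -1.5]
```

View pics/s7.png

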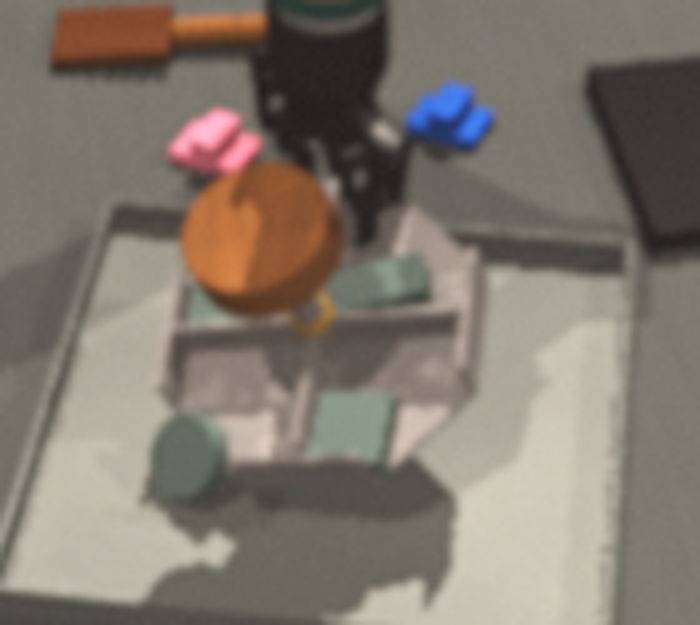

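View pics/t7.png

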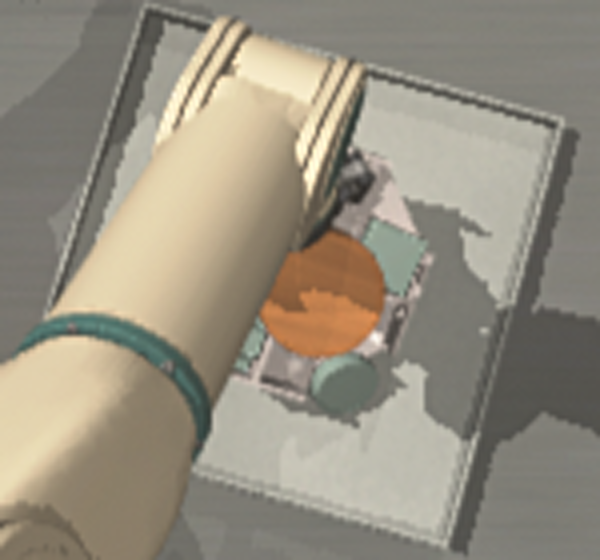

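The disc is tipping out over its lip. I'll wait and look again.

Emit:
jog_arm([
  {"translation": [0,0,0],"spin": 0},
  {"translation": [0,0,0],"spin": 0},
  {"translation": [0,0,0],"spin": 0},
  {"translation": [0,0,0],"spin": 0},
  {"translation": [0,0,0],"spin": 0},
  {"translation": [0,0,0],"spin": 0},
])

```text
time_s: 11.02
eef_pos: [0.5669, 0.0417, 0.1832]
eef_rot: [-180.0, -0.0, 28.9]
contact_force: [3.6, 4.0, -2.1]
opening: 0.0563
```

```bash
python3 look.py 8
```

```text
11.125 [ -1.1  -0.3 183.2] tx -1.1100502208271048 ty -0.25653290533543827 [ 3.3  4.4 -1.9]
```

View pics/s8.png

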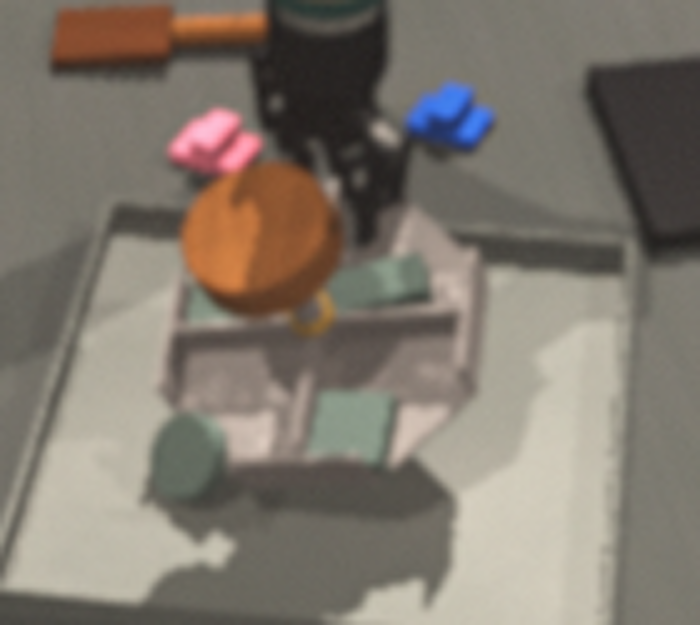

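View pics/t8.png

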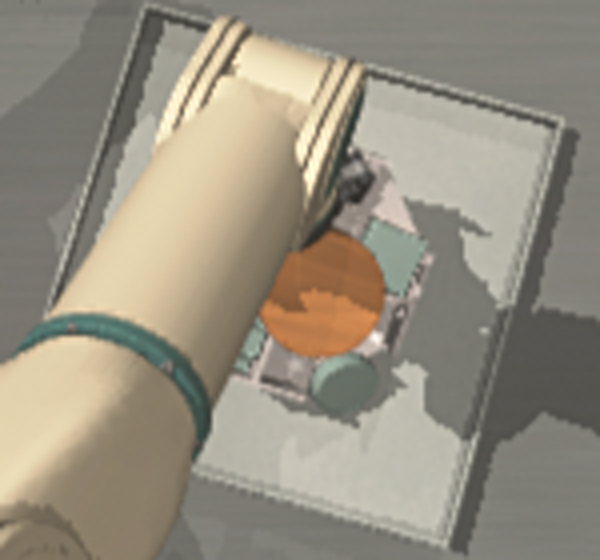

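The disc has come to rest leaning, with its lower edge on the pan floor and its upper edge on the tray lip. I'll ease the tray on toward its stops, watching the force, to help it slide off.

Emit:
jog_arm([
  {"translation": [-0.1,0,0],"spin": 0},
  {"translation": [-0.1,0,0],"spin": 0},
  {"translation": [0,0,0],"spin": 0},
  {"translation": [0,0,0],"spin": 0},
])

```text
time_s: 11.62
eef_pos: [0.5655, 0.0412, 0.1831]
eef_rot: [-180.0, -0.1, 29.0]
contact_force: [5.2, 5.7, -3.7]
opening: 0.0562
```

```bash
python3 look.py 9
python3 - <<'E'
from h import *
c=cam("top"); s=cam("side")
# disc centre triangulate from both crops
ut=np.array([344/4+175,383/4+120]); us=np.array([189/5+195,457/5+130])
for z in(.02,.03,.04,.05): print(z,onz(c,ut,z)[0].round(3),onz(s,us,z)[0].round(3))
E
```

```text
11.725 [ -2.5  -0.8 183.1] tx -2.5866674183708827 ty -0.5120623534518806 [ 5.3  4.5 -3.1]
0.02 [ 0.465 -0.003  0.02 ] [0.465 0.008 0.02 ]
0.03 [ 0.464 -0.003  0.03 ] [ 0.464 -0.002  0.03 ]
0.04 [ 0.463 -0.003  0.04 ] [ 0.464 -0.012  0.04 ]
0.05 [ 0.462 -0.003  0.05 ] [ 0.463 -0.022  0.05 ]
```

View pics/s9.png

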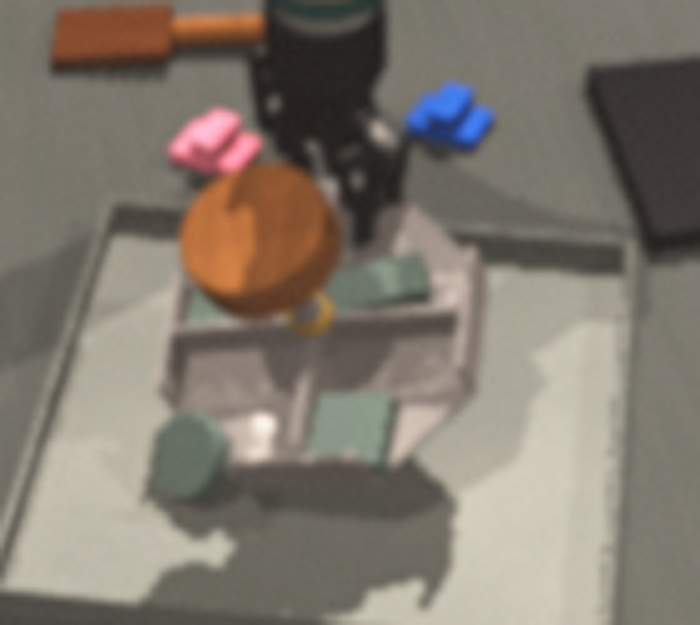

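Emit:
jog_arm([
  {"translation": [-0.1,0,0],"spin": 0},
  {"translation": [-0.1,0,0],"spin": 0},
  {"translation": [0,0,0],"spin": 0},
])

```text
time_s: 12.2
eef_pos: [0.5644, 0.0407, 0.1832]
eef_rot: [-180.0, -0.1, 29.0]
contact_force: [6.3, 5.8, -3.8]
opening: 0.0562
```

```bash
python3 look.py 10
```

```text
12.3 [ -3.6  -1.3 183.2] tx -3.7503243193172264 ty -0.6007694823338655 [ 6.9  5.2 -4.1]
```

View pics/s10.png

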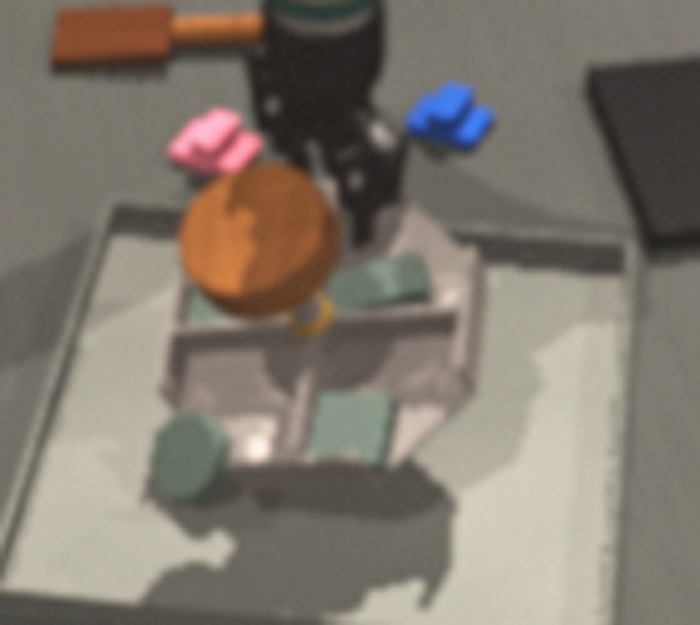

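View pics/t10.png

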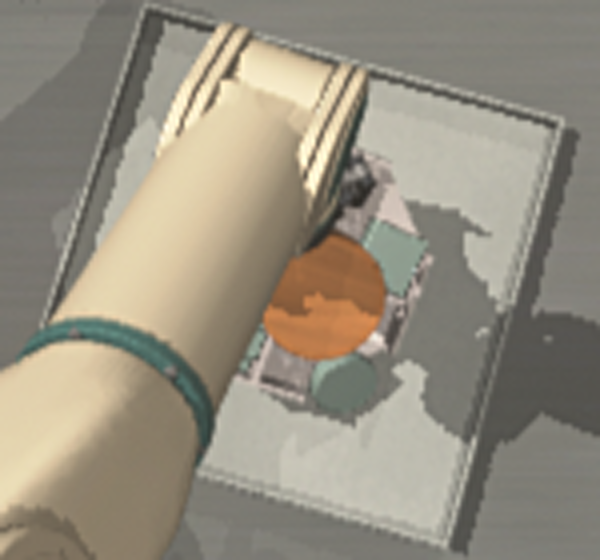

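The tray is essentially at its stops at 8 N. The disc's foot is in the pan and should drop as the lip rises. The other three blanks are against their walls and dividers. I'll back off, go up and over to the near side.

Emit:
jog_arm([
  {"translation": [1.0,0,0],"spin": 0},
  {"translation": [2.0,0,0],"spin": 0},
  {"translation": [1.0,0,-2],"spin": 0},
  {"translation": [0,0,-4],"spin": 0},
  {"translation": [0,0,-4],"spin": 0},
  {"translation": [0,0,-3],"spin": 0},
  {"translation": [0,0,0],"spin": 0},
  {"translation": [0,0,0],"spin": 0},
])

```text
time_s: 13.3
eef_pos: [0.5972, 0.0581, 0.3123]
eef_rot: [-180.0, 0.2, 28.9]
contact_force: [0.1, 0.4, 0.0]
opening: 0.0565
```

Emit:
jog_arm([
  {"translation": [-4.3,0,0],"spin": 0},
  {"translation": [-4.3,0,0],"spin": 0},
  {"translation": [-4.3,0,0],"spin": 0},
  {"translation": [-4.3,0,0],"spin": 0},
  {"translation": [0,0,0],"spin": 0},
  {"translation": [0,0,0],"spin": 0},
])

```text
time_s: 14.05
eef_pos: [0.4479, -0.0241, 0.3128]
eef_rot: [-180.0, 0.1, 29.0]
contact_force: [0.0, 0.6, -0.4]
opening: 0.0563
```

```bash
python3 look.py 11
python3 - <<'E'
from h import *
s=cam("side"); crop(s,165,90,150,165,4,"pics/s11.png")
E
```

```text
14.15 [-119.5  -66.   312.8] tx -136.5249996058708 ty -0.015320420103104304 [ 0.1 -0.   0.1]
```

View pics/s11.png

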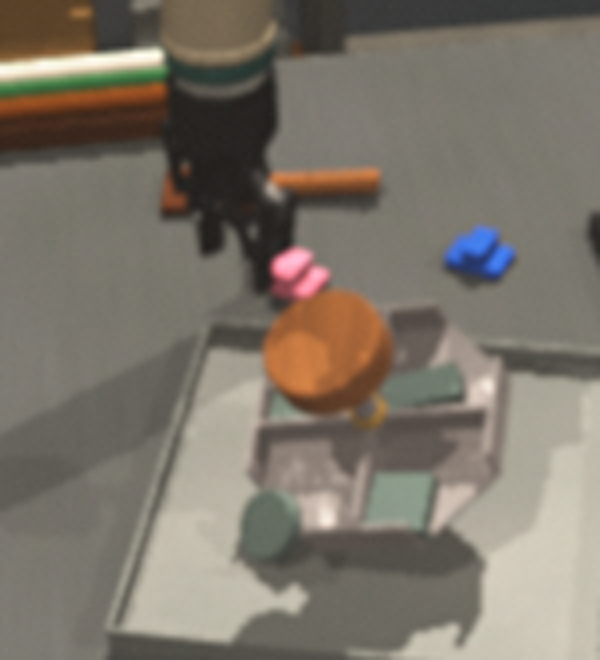

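View pics/t11.png

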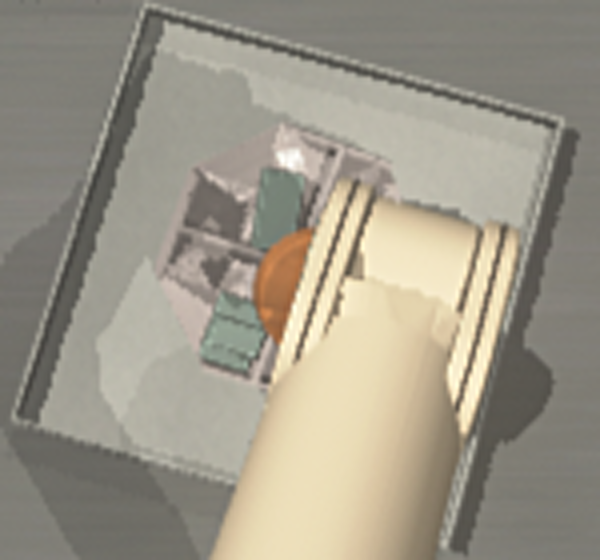

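The tray has stayed put with the three blanks in their pockets. Now down on the near side.

Emit:
jog_arm([
  {"translation": [0,0,3],"spin": 0},
  {"translation": [0,0,3],"spin": 0},
  {"translation": [0,0,3],"spin": 0},
  {"translation": [0,0,3],"spin": 0},
  {"translation": [0,0,1.7],"spin": 0},
  {"translation": [0,0,0],"spin": 0},
  {"translation": [0,0,0],"spin": 0},
])

```text
time_s: 15.08
eef_pos: [0.4485, -0.0247, 0.1766]
eef_rot: [180.0, -0.0, 28.9]
contact_force: [0.2, 0.2, 0.4]
opening: 0.0562
```

Emit:
jog_arm([
  {"translation": [0.6,0,0],"spin": 0},
  {"translation": [0.4,0,0],"spin": 0},
  {"translation": [0.4,0,0],"spin": 0},
  {"translation": [0.3,0,0],"spin": 0},
  {"translation": [0.3,0,0],"spin": 0},
  {"translation": [0.25,0,0],"spin": 0},
  {"translation": [0.25,0,0],"spin": 0},
])

```text
time_s: 15.95
eef_pos: [0.4698, -0.0124, 0.1763]
eef_rot: [-180.0, 0.0, 28.9]
contact_force: [-0.1, -0.2, 0.4]
opening: 0.0563
```

```bash
python3 look.py 12
```

```text
16.05 [-98.2 -54.4 176.2] tx -112.25919594681723 ty 0.15904592468839185 [-0.9 -0.2 -0. ]
```

View pics/s12.png

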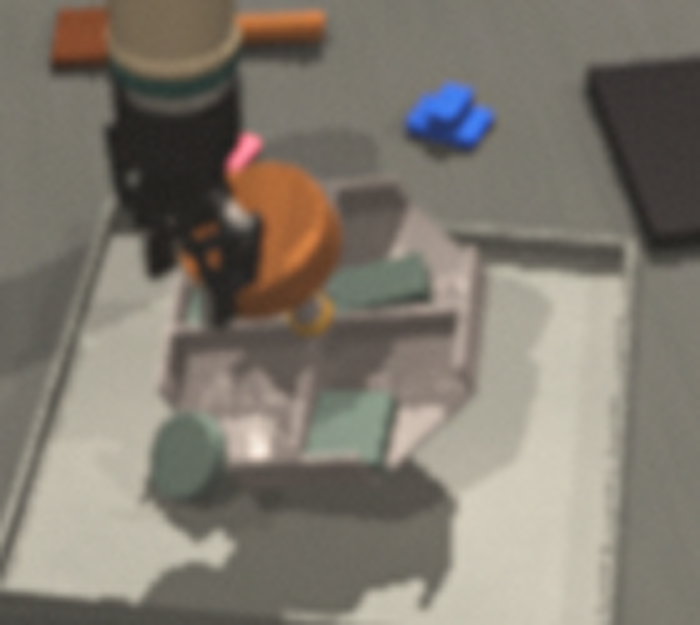

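Contact is imminent, with the fingers cradling the knob's near side. I'll push back slowly.

Emit:
jog_arm([
  {"translation": [0.25,0,0],"spin": 0},
  {"translation": [0.25,0,0],"spin": 0},
  {"translation": [0.25,0,0],"spin": 0},
  {"translation": [0.25,0,0],"spin": 0},
])

```text
time_s: 16.55
eef_pos: [0.4737, -0.0081, 0.1756]
eef_rot: [-179.7, 0.5, 28.9]
contact_force: [-11.6, -4.1, 8.9]
opening: 0.0564
```

```bash
python3 look.py 13
```

```text
16.65 [-94.3 -50.2 175.5] tx -106.78045435562258 ty -1.6435272884994108 [-10.5  -3.2   6.4]
```

View pics/s13.png

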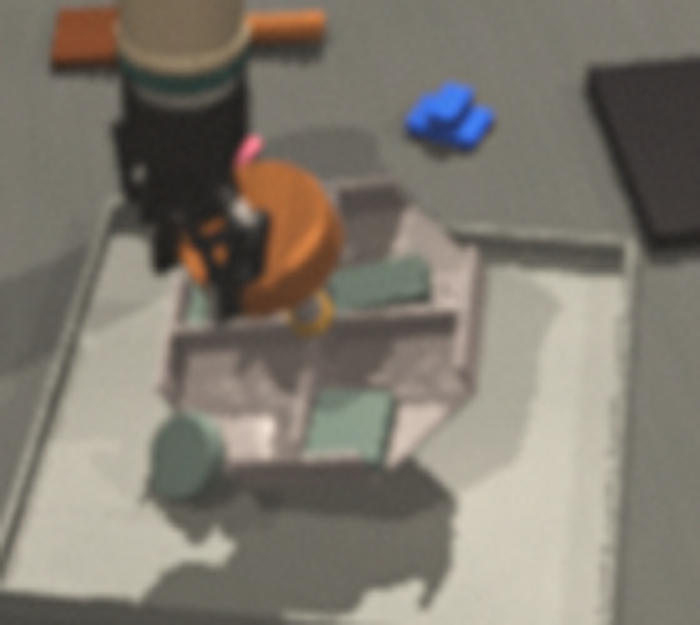

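Emit:
jog_arm([
  {"translation": [0.25,0,0],"spin": 0},
  {"translation": [0.25,0,0],"spin": 0},
  {"translation": [0.25,0,0],"spin": 0},
  {"translation": [0.25,0,0],"spin": 0},
])

```text
time_s: 17.15
eef_pos: [0.4795, -0.0061, 0.1759]
eef_rot: [-179.7, 0.7, 28.8]
contact_force: [-16.3, -8.2, 13.3]
opening: 0.0564
```

```bash
python3 look.py 14
```

```text
17.25 [-87.6 -48.  176.1] tx -99.86161690646001 ty -0.3136967925693804 [-17.5  -9.3  17. ]
```

View pics/s14.png

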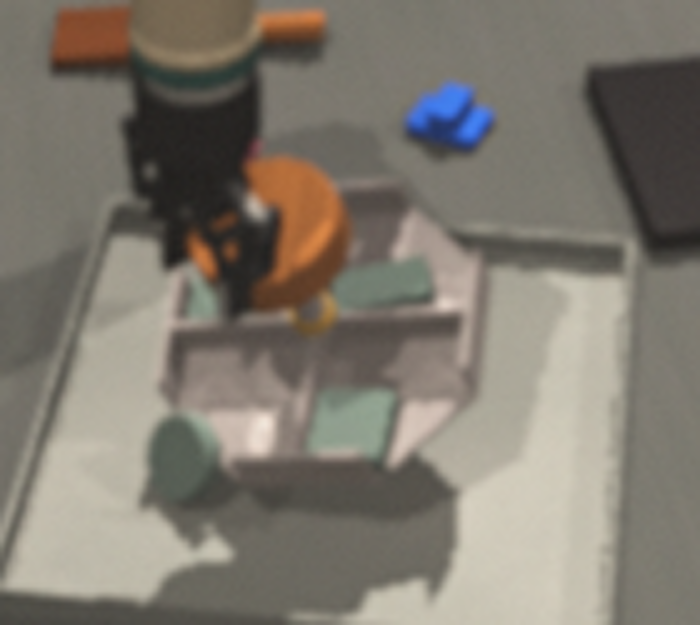

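The disc shifted as the lip rose. Force is up to 20 N because the knob's edge climbs along the fingers with friction. I'll follow its arc by rising as I push.

Emit:
jog_arm([
  {"translation": [0,0,-0.3],"spin": 0},
  {"translation": [0.1,0,-0.2],"spin": 0},
  {"translation": [0.2,0,-0.16],"spin": 0},
  {"translation": [0.2,0,-0.16],"spin": 0},
])

```text
time_s: 17.75
eef_pos: [0.4887, -0.0014, 0.1838]
eef_rot: [-179.9, 0.3, 28.9]
contact_force: [-5.9, -2.4, 0.3]
opening: 0.0562
```

```bash
python3 look.py 15
```

```text
17.85 [-78.9 -43.3 183.9] tx -89.96696520524375 ty -0.19500666320391297 [-6.1 -3.6  0.9]
```

View pics/s15.png

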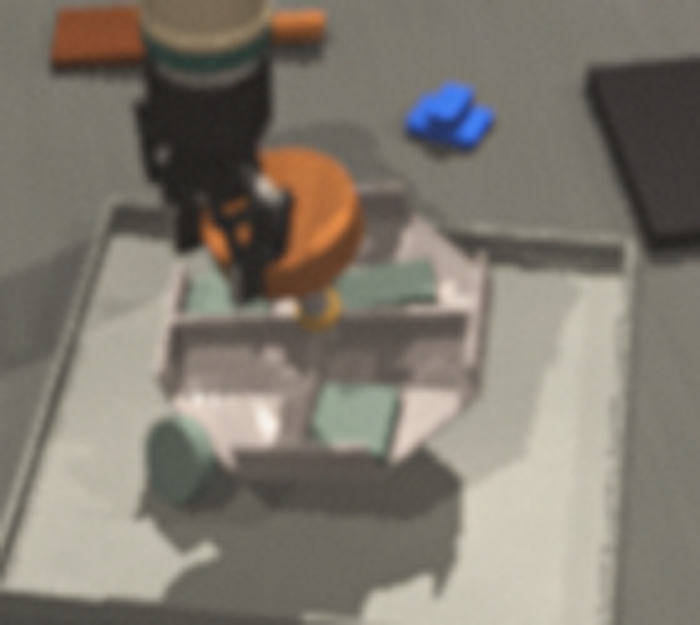

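Emit:
jog_arm([
  {"translation": [0.2,0,-0.13],"spin": 0},
  {"translation": [0.2,0,-0.13],"spin": 0},
  {"translation": [0.2,0,-0.12],"spin": 0},
  {"translation": [0.2,0,-0.11],"spin": 0},
  {"translation": [0.2,0,-0.1],"spin": 0},
  {"translation": [0.2,0,-0.1],"spin": 0},
])

```text
time_s: 18.6
eef_pos: [0.4998, 0.0045, 0.1907]
eef_rot: [-179.9, 0.3, 28.9]
contact_force: [-5.5, -2.6, -0.9]
opening: 0.0564
```

```bash
python3 look.py 16
```

```text
18.7 [-67.9 -37.4 190.8] tx -77.50269765829813 ty -0.0783989216608938 [-4.6 -2.7 -0.2]
```

View pics/s16.png

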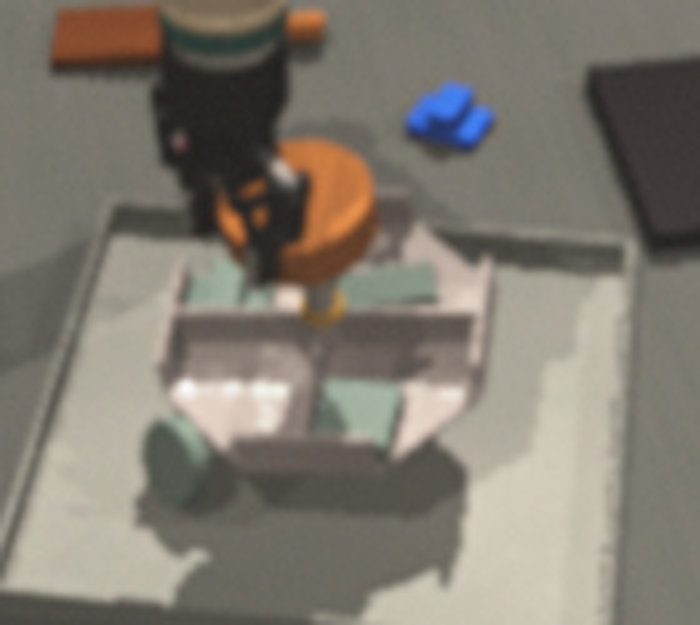

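The disc is steepening as planned, and the force is 5–6 N. Continuing.

Emit:
jog_arm([
  {"translation": [0.2,0,-0.09],"spin": 0},
  {"translation": [0.2,0,-0.09],"spin": 0},
  {"translation": [0.2,0,-0.08],"spin": 0},
  {"translation": [0.2,0,-0.08],"spin": 0},
  {"translation": [0.2,0,-0.07],"spin": 0},
  {"translation": [0,0,0],"spin": 0},
])

```text
time_s: 19.45
eef_pos: [0.5089, 0.0094, 0.1951]
eef_rot: [-179.9, 0.2, 28.9]
contact_force: [-5.1, -2.5, 1.1]
opening: 0.0564
```

```bash
python3 look.py 17
```

```text
19.55 [-59.1 -32.6 195. ] tx -67.48665271774857 ty -0.007634922451257159 [-5.3 -2.2  2.6]
```

View pics/s17.png

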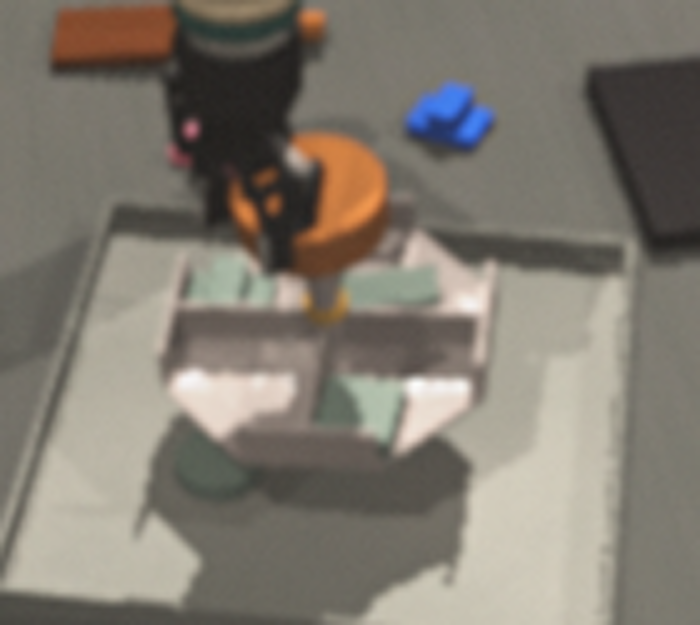

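View pics/t17.png

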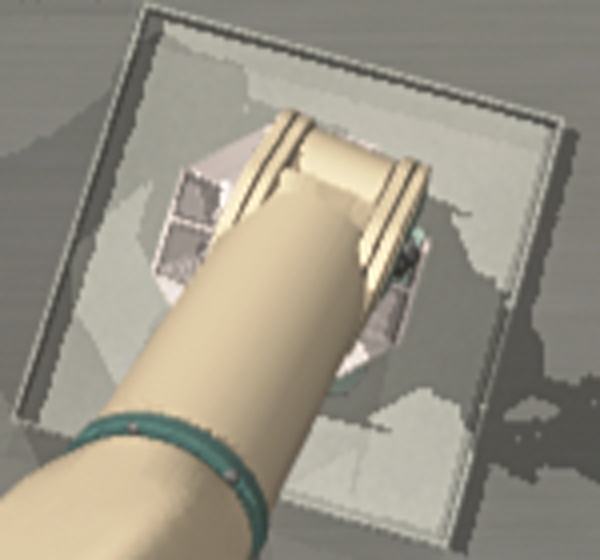

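The disc dropped flat into the pan at side-crop (213,475). Continuing toward level.

Emit:
jog_arm([
  {"translation": [0.2,0,-0.07],"spin": 0},
  {"translation": [0.2,0,-0.07],"spin": 0},
  {"translation": [0.2,0,-0.06],"spin": 0},
  {"translation": [0.2,0,-0.06],"spin": 0},
  {"translation": [0.2,0,-0.06],"spin": 0},
  {"translation": [0,0,0],"spin": 0},
])

```text
time_s: 20.3
eef_pos: [0.518, 0.0142, 0.1984]
eef_rot: [-179.9, 0.2, 28.9]
contact_force: [-5.8, -3.0, 2.4]
opening: 0.0564
```

```bash
python3 look.py 18
cat > meas.py <<'E'
from tilt import *
import sys
# mask-based fit: tray/knob: compare orange bright top-ellipse right edges vs model
def mask(q):
    hsv=cv2.cvtColor(q["pixels"],cv2.COLOR_BGR2HSV); return cv2.inRange(hsv,(6,110,90),(22,255,255))
def overlay(n,rx,ry,f,x,y,w,h,name):
    q=cam(n); im=cv2.resize(q["pixels"][y:y+h,x:x+w],None,fx=f,fy=f,interpolation=cv2.INTER_CUBIC)
    for hh in(.152,.116):
        k=np.c_[.05*np.cos(th),.05*np.sin(th),np.full(72,hh)]
        p=(proj(q,k@R(rx,ry).T+O)-[x,y]+.5)*f; cv2.polylines(im,[p.astype(np.int32)],True,(255,0,0),1)
    a=.108;b=.046
    oc=[(a,-b),(a,b),(b,a),(-b,a),(-a,b),(-a,-b),(-b,-a),(b,-a)]
    for z in(.007,):
        p=(proj(q,np.c_[np.array(oc),np.full(8,z)]@R(rx,ry).T+O)-[x,y]+.5)*f; cv2.polylines(im,[p.astype(np.int32)],True,(0,0,255),1)
    cv2.imwrite(name,im)
rx,ry=float(sys.argv[1]),float(sys.argv[2])
overlay("side",rx,ry,6,215,140,100,95,f"pics/os{sys.argv[3]}.png")
overlay("top",rx,ry,6,205,140,90,85,f"pics/ot{sys.argv[3]}.png")
E
python3 meas.py 0 0 1
```

```text
20.4 [-50.  -27.8 198.4] tx -57.27294532944731 ty 0.19299551679701973 [-5.  -2.5  2. ]
```

View pics/os1.png

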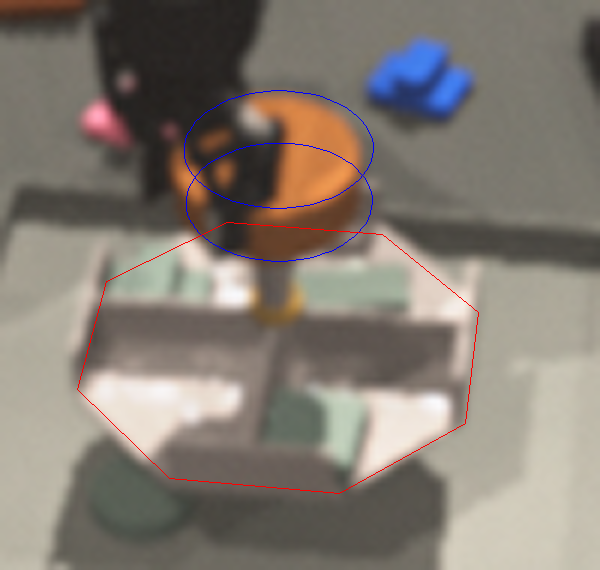

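Emit:
jog_arm([
  {"translation": [0.15,0,-0.04],"spin": 0},
  {"translation": [0.15,0,-0.04],"spin": 0},
  {"translation": [0.1,0,-0.03],"spin": 0},
  {"translation": [0,0,0],"spin": 0},
])

```text
time_s: 21.0
eef_pos: [0.5214, 0.0161, 0.1995]
eef_rot: [-179.9, 0.2, 28.9]
contact_force: [-4.3, -3.5, 2.6]
opening: 0.0563
```

Emit:
jog_arm([
  {"translation": [-0.5,0,0],"spin": 0},
  {"translation": [-1.5,0,0],"spin": 0},
  {"translation": [-3,0,0],"spin": 0},
  {"translation": [-3,0,-2],"spin": 0},
  {"translation": [0,3,-4],"spin": 0},
  {"translation": [0,6,-4],"spin": 0},
  {"translation": [0,6,0],"spin": 0},
  {"translation": [0,6,0],"spin": 0},
])

```text
time_s: 22.0
eef_pos: [0.5518, -0.1997, 0.2953]
eef_rot: [180.0, -0.2, 29.0]
contact_force: [1.2, 0.6, -0.5]
opening: 0.0563
```

```bash
python3 look.py 19; python3 meas.py 0 0 2
```

```text
22.1 [ -16.7 -248.3  294.8] tx -134.6317766189746 ty 209.36415332859332 [-1.4 -0.2  0.4]
```

View pics/os2.png

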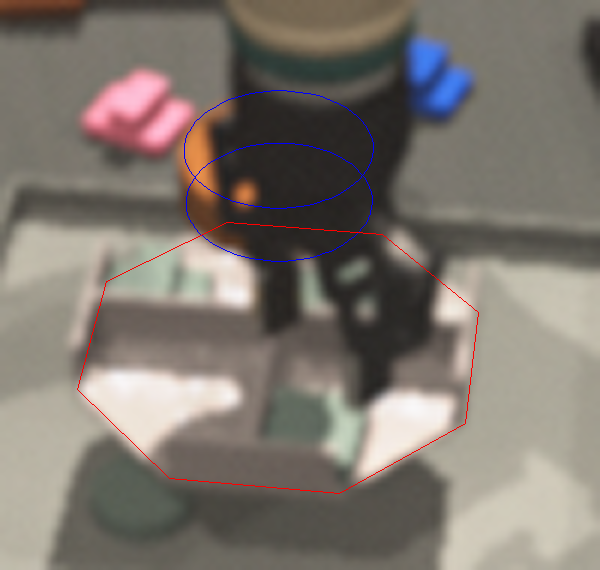

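View pics/ot2.png

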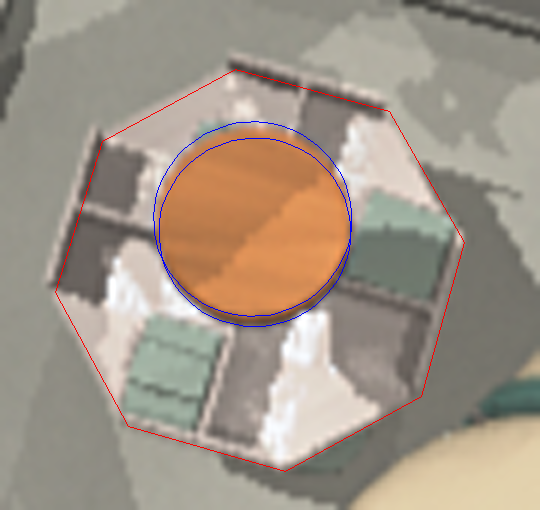

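```bash
cat > kn.py <<'E'
from h import *
import sys
n=sys.argv[1]; new=cam(n)["pixels"]; old=cv2.imread(f"pics/{n}0.png")
B=(215,145,65,65) if n=="top" else (235,140,55,65)
for im in(old,new):
    x,y,w,h=B; r=im[y:y+h,x:x+w]; m=cv2.inRange(cv2.cvtColor(r,cv2.COLOR_BGR2HSV),(5,110,60),(25,255,255))
    N,l,st,ce=cv2.connectedComponentsWithStats(m); i=1+st[1:,4].argmax(); cn=max(cv2.findContours((l==i).astype(np.uint8),0,1)[0],key=len)
    e=cv2.fitEllipse(cn); print(st[i]+[x,y,0,0,0],(ce[i]+[x,y]).round(2),np.round(e[0]+np.array([x,y]),2),np.round(e[1],1))
E
python3 kn.py top
python3 - <<'E'
from tilt import *
c=cam("top");s=cam("side")
for d in((0,0),(.02,0),(0,.02)):
    p=np.array([0,0,.152])@R(*d).T+O; print(d,proj(c,p).round(2),proj(s,p).round(2))
E
```

```text
[230 160  32  33 824] [245.65 175.97] [245.65 175.97] [31.3 31.7]
[231 161  32  33 821] [246.76 177.09] [246.75 177.11] [31.3 31.6]
(0, 0) [[246.63 175.9 ]] [[260.94 164.17]]
(0.02, 0) [[247.6  176.17]] [[260.82 164.77]]
(0, 0.02) [[246.91 174.95]] [[261.89 164.25]]
```

Emit:
jog_arm([
  {"translation": [-2,5,-2],"spin": 0},
  {"translation": [-2,5,-2],"spin": 0},
  {"translation": [-3,5,-2],"spin": 0},
  {"translation": [-3,5,0],"spin": 0},
  {"translation": [0,5,0],"spin": 0},
  {"translation": [0,0,0],"spin": 0},
])

```text
time_s: 23.1
eef_pos: [0.5842, -0.4674, 0.3523]
eef_rot: [-180.0, 0.1, 28.9]
contact_force: [-0.3, -0.2, 0.9]
opening: 0.0562
```

```bash
python3 kn.py top; python3 kn.py side; python3 meas.py 0 0 3
```

```text
[230 160  32  33 824] [245.65 175.97] [245.65 175.97] [31.3 31.7]
[231 161  32  33 821] [246.76 177.08] [246.74 177.1 ] [31.3 31.7]
[245 155  32  27 685] [260.73 167.55] [260.73 167.59] [26.4 31.1]
[245 155  31  28 697] [260.1  168.31] [260.11 168.32] [26.9 31.1]
```

View pics/os3.png

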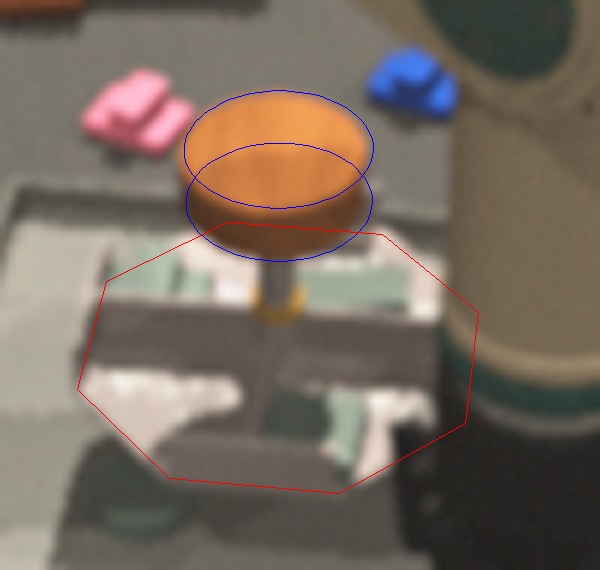

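Compared with the start pictures, both cameras put the knob at about rock_x = +0.027 and rock_y = −0.013 (top shift +1.1, +1.1 px). One small correction is needed: about 4.3 mm along the push and −1.5 mm across. I'll return to the near side.

Emit:
jog_arm([
  {"translation": [1,-5,0],"spin": 0},
  {"translation": [1,-5,0],"spin": 0},
  {"translation": [1,-5,0],"spin": 0},
  {"translation": [1,-5,0],"spin": 0},
  {"translation": [1,-5,0],"spin": 0},
  {"translation": [1,-5,0],"spin": 0},
  {"translation": [1,-5,0],"spin": 0},
  {"translation": [1,-5,0],"spin": 0},
])

```text
time_s: 24.3
eef_pos: [0.4592, -0.0737, 0.3549]
eef_rot: [-179.9, -0.1, 29.1]
contact_force: [0.3, 1.1, 0.8]
opening: 0.0565
```

Emit:
jog_arm([
  {"translation": [1,-5,0],"spin": 0},
  {"translation": [0,0,4],"spin": 0},
  {"translation": [0,0,4],"spin": 0},
  {"translation": [0,0,4],"spin": 0},
  {"translation": [0,0,3],"spin": 0},
  {"translation": [0,0,0],"spin": 0},
  {"translation": [0,0,0],"spin": 0},
])

```text
time_s: 25.18
eef_pos: [0.4457, -0.0278, 0.2058]
eef_rot: [180.0, -0.1, 29.0]
contact_force: [-0.3, 0.3, 0.4]
opening: 0.0563
```

```bash
python3 look.py 20
```

```text
25.275 [-121.9  -70.   205.9] tx -140.4959139465377 ty 2.3563390851452577 [ 0.8 -0.9  1. ]
```

Emit:
jog_arm([
  {"translation": [2,-0.2,0.9],"spin": 0},
  {"translation": [2,0,0],"spin": 0},
  {"translation": [2,0,0],"spin": 0},
  {"translation": [1.2,0,0],"spin": 0},
  {"translation": [0.6,0,0],"spin": 0},
  {"translation": [0,0,0],"spin": 0},
  {"translation": [0,0,0],"spin": 0},
])

```text
time_s: 26.15
eef_pos: [0.512, 0.0108, 0.1954]
eef_rot: [-180.0, 0.0, 28.9]
contact_force: [0.6, 0.2, 0.6]
opening: 0.0565
```

```bash
python3 look.py 21
```

```text
26.25 [-55.8 -31.1 195.6] tx -63.909100600524 ty 0.2424215759121405 [0.1 0.  0. ]
```

Emit:
jog_arm([
  {"translation": [0.4,0,0],"spin": 0},
  {"translation": [0.4,0,0],"spin": 0},
  {"translation": [0.25,0,0],"spin": 0},
  {"translation": [0.15,-0.05,-0.04],"spin": 0},
  {"translation": [0.15,-0.05,-0.04],"spin": 0},
  {"translation": [0.1,-0.05,-0.03],"spin": 0},
  {"translation": [0,0,0],"spin": 0},
])

```text
time_s: 27.12
eef_pos: [0.5231, 0.0186, 0.1962]
eef_rot: [-180.0, 0.2, 28.9]
contact_force: [-4.7, -3.4, 1.8]
opening: 0.0565
```

```bash
python3 look.py 22; python3 kn.py side
```

```text
27.225 [-44.9 -23.5 196.2] tx -50.64025705951489 ty -1.1565531767403874 [-3.4 -1.8  1.8]
[245 155  32  27 685] [260.73 167.55] [260.73 167.59] [26.4 31.1]
[258 155  19  27 361] [266.85 168.39] [266.   168.12] [19.2 27.7]
```

Emit:
jog_arm([
  {"translation": [0.1,0,-0.03],"spin": 0},
  {"translation": [0.07,0,-0.02],"spin": 0},
  {"translation": [0,0,0],"spin": 0},
])

```text
time_s: 27.65
eef_pos: [0.5245, 0.0194, 0.1967]
eef_rot: [-180.0, 0.2, 28.9]
contact_force: [-4.0, -3.1, 1.0]
opening: 0.0565
```

```bash
python3 look.py 23
```

```text
27.75 [-43.5 -22.7 196.7] tx -49.03151018595837 ty -1.1728378842544886 [-3.6 -3.3  1.5]
```

Emit:
jog_arm([
  {"translation": [-0.5,0,0],"spin": 0},
  {"translation": [-1.5,0,0],"spin": 0},
  {"translation": [-3,0,0],"spin": 0},
  {"translation": [-3,0,-2],"spin": 0},
  {"translation": [0,3,-4],"spin": 0},
  {"translation": [0,6,-4],"spin": 0},
  {"translation": [0,6,-2],"spin": 0},
  {"translation": [0,6,-2],"spin": 0},
])

```text
time_s: 28.75
eef_pos: [0.5538, -0.195, 0.3325]
eef_rot: [180.0, -0.1, 29.0]
contact_force: [1.2, -0.2, -0.8]
opening: 0.0564
```

Emit:
jog_arm([
  {"translation": [-3,5,0],"spin": 0},
  {"translation": [-3,5,0],"spin": 0},
  {"translation": [-3,4,0],"spin": 0},
  {"translation": [-3,4,0],"spin": 0},
  {"translation": [0,0,0],"spin": 0},
])

```text
time_s: 29.38
eef_pos: [0.5315, -0.4148, 0.3312]
eef_rot: [179.9, 0.2, 28.5]
contact_force: [-0.2, 1.0, -0.1]
opening: 0.0567
```

```bash
python3 look.py 24; python3 kn.py top; python3 kn.py side; python3 meas.py 0 0 4
```

```text
29.475 [ -33.4 -451.5  331. ] tx -247.43453852841083 ty 379.18339789031035 [0.4 0.7 0.2]
[230 160  32  33 824] [245.65 175.97] [245.65 175.97] [31.3 31.7]
[230 160  32  33 817] [245.77 176.03] [245.76 176.04] [31.3 31.4]
[245 155  32  27 685] [260.73 167.55] [260.73 167.59] [26.4 31.1]
[246 155  14  26 289] [253.13 167.3 ] [253.04 167.12] [13.9 25.8]
```

View pics/os4.png

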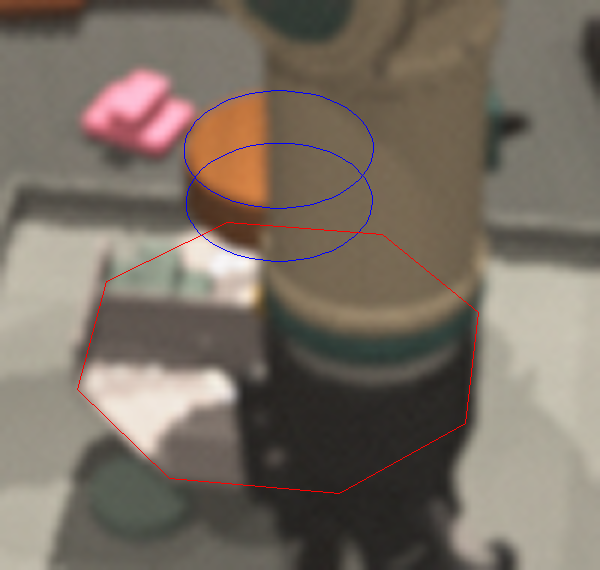

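View pics/t24.png

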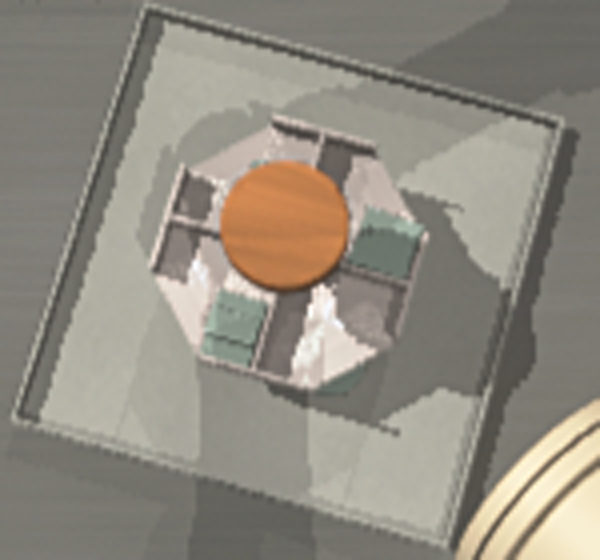

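The top view puts the knob within 0.13 px of its start, so the tray is level. I'll clear the side view for a final check.

Emit:
jog_arm([
  {"translation": [4,4,0],"spin": 0},
  {"translation": [4,4,0],"spin": 0},
  {"translation": [4,3,0],"spin": 0},
  {"translation": [0,0,0],"spin": 0},
])

```text
time_s: 30.18
eef_pos: [0.6978, -0.4452, 0.3269]
eef_rot: [-179.9, 0.0, 29.3]
contact_force: [-0.9, -0.3, -0.9]
opening: 0.0568
```

```bash
python3 kn.py side; python3 kn.py top; python3 meas.py 0 0 5
python3 - <<'E'
from h import *
cv2.imwrite("pics/side_end.png",cam("side")["pixels"]);cv2.imwrite("pics/top_end.png",cam("top")["pixels"])
E
```

```text
[245 155  32  27 685] [260.73 167.55] [260.73 167.59] [26.4 31.1]
[246 155  31  27 690] [260.87 167.72] [260.87 167.73] [26.6 31.1]
[230 160  32  33 824] [245.65 175.97] [245.65 175.97] [31.3 31.7]
[230 160  32  33 824] [245.81 176.02] [245.79 176.03] [31.3 31.7]
```

View pics/os5.png

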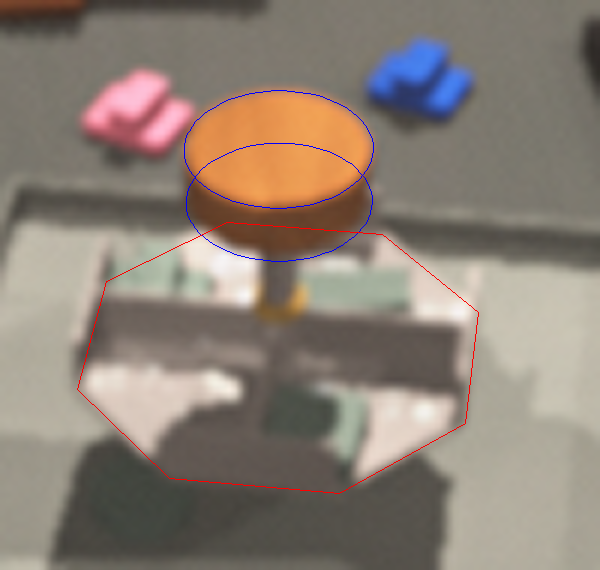

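View pics/top_end.png

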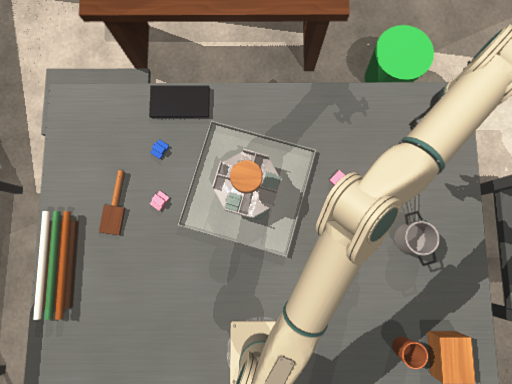

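The tray is level to within about 0.2 px in both views. The square, oblong and stepped blanks are in their pockets, the disc lies in the pan, and the tools haven't moved. Handing in.

```bash
python3 -c "
from workcell import workorder
print(workorder.finish_job())"
```

```text
the job is handed in; nothing more can be done
None
```

The round blank is in the pan, the other three blanks are still in their pockets, and the tray is back to level. I handed the job in at about 31 s.

- **Tipping:** I pushed the knob with the half-open fingers toward the round blank's corner. The blank slid out and leaned between the tray lip and the pan floor. It dropped flat into the pan as the tray came back up.
- **Levelling:** The first push back left a tilt of about 0.03 rad, so I made one small correction. In the last pictures the knob is within about 0.2 px of its starting position in both cameras, roughly 0.005 rad.
- **Force:** Pushes mostly ran at 5 to 8 N. Early in the push back the sideways force reached about 20 N, with about 17 N upward, because the knob's edge was rubbing up the fingers. That is above the 6 to 14 N that normally moves the tray. It fell to about 7 N once I raised the fingers along with the knob.
- **Not fully confirmed:** Only the fingers pressed on anything, and only on the knob. In the final pictures the pan area where the blank lies was mostly in the tray's shadow. I last saw the blank clearly there, lying flat, before the final move. The paddle and pot looked unmoved, but the arm hid part of the jacks.

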